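Test the sander's mushroom stop button and reset it

ROBOT

A 7-joint arm with a two-finger parallel gripper is mounted at the origin on the work surface. World frame = base frame: x ahead of the robot, y to its left, z up, the work surface at z = 0. Lengths are in m, angles in rad, forces in N, time in s.
With the tool pointing down it reaches from about 0.35 to 0.9 m from the base axis. Payload 19.9 kg.
Tool frame: the origin (TCP) lies at the very end of the fingers, on their centre line; the grasp point (between the pads) lies 19 mm behind it; y points along the fingers, z is the direction in which the jaws open and shut, and the axes are right-handed (so a half turn about y gives the same grasp; the last joint's range is limited). The gripper opens to 85 mm and grips with 20 to 120 N. Pads are 22 mm wide; open, the fingers measure 114 mm over their backs; the gripper's body (76 mm by 85 mm) begins 54 mm behind the grasp point. The pads swing forward as they close: fully open they stand 13 mm farther back than shut.
Start: joints at [1.214, 0.417, -0.01, 1.614, 0.005, 1.111, -0.053], TCP at [0.194, -0.594, 0.231] pointing down, gripper open.
Joint ranges: [-2.81, 2.81], [-0.39, 2.02], [-1.27, 1.25], [0.06, 2.57], [-1.19, 4.33], [0.19, 2], [-2.82, 2.82]. Speed limits (rad/s): [1.89, 1.89, 2.39, 2.39, 3.01, 3.01, 3.01].

INTERFACE

Orientations are given as a unit quaternion [w, x, y, z].
In Python, from rig import arm gives the robot as it stands. The module is installed in compiled form; this text tells all that it offers.
- The arm moves only by the tool apply_moves, never from a script. Its argument "steps" is a list of rows, each an object of numbers: "tx", "ty", "tz": the shift along the world's x, y, z in mm; "ax", "ay", "az": the turn, a rotation vector about the world's x, y, z in rad. In form: [{"tx": .., "ty": .., "tz": .., "ax": .., "ay": .., "az": ..}, ...]. A call has 1 to 10 rows; each row shifts and turns the commanded pose from where the row before left it; what a row does not reach is not made up. A row lasts 1/12 s, in which the tool goes at most 41.7 mm and 7.16 degrees, less where a joint would pass 70% of its speed; a pose out of reach is approached as far as the arm can. A call is refused whole if a number of a shift passes 41.7 or a number of a turn 0.125, either way. A call with a gripper value outside its range is refused whole. "fingers" is the opening in per cent of the stroke, from 0 (shut) to 100 (fully open), set as the call begins (left out, the last holds). The fingers move at their own pace and stop on an object; the grip force is fixed at half the most. Time passes only in rows, so rows that do not move let the fingers close. It gives the time, the measured TCP pose, the force and the opening at its end, in the units of the state.
- arm.get_obs(): the state, without advancing time (a new reading comes with each control period).
- arm.camera(name): name is "scene" or "side" or "wrist"; returns the picture (400x640x3 uint8, red, green, blue); there is no depth.
- arm.get_calibration(name): a dict with "K" (3x3 intrinsics, pixels), "view" (4x4, takes a point from world to camera coordinates). Camera axes: x right, y up, looking along -z (the intrinsics and any distortion apply to the point x, -y, -z); pixel columns grow to the right and rows downward; lengths in m; the calibration is good to about 2 mm. A picture is of the moment at which its call begins: read the wrist's pose just before it. get_calibration takes no time and is no camera call; for the wrist camera it gives the pose at the moment of the call.
- arm.sign_off(): hands the job in, once; it reports no verdict.
The state is a dict: "time": time; "joint_positions": joint angles; "qvel": joint speeds; "joint_efforts": joint torques, N m; "eef_pos": TCP position; "ee_rot": TCP orientation; "force": force on the tool from outside, world axes, zero at the start; "wrist_torque": the same for the moment, N m; "finger_gap": finger opening in m.
Only numpy, scipy, OpenCV 4.12 (cv2) and the standard library are available. Lean on these libraries where they do the work, as an engineer would, in place of code of your own. Each camera call takes 0.05 s, during which the arm holds its last target.

TASK

Test the bench sander's stop: push the wide mushroom button (the round head with a grip rib across it) fully in with the fingertips, and take the fingers off it for a moment to see that it stays in by itself. Then push the rib round clockwise, seen from above, with a fingertip, without pinching it between the fingers, until the latch lets go, and leave the button sprung out and turned back to rest. Do not press the start button, turn the speed dial or shift anything else on the bench.

Things in the scene. Friction and masses are not known exactly. Their poses are not given: they have to be found in the camera images.
- stop_station: square grey box 120 x 120 mm, fixed to the bench, carrying the wide mushroom stop button in the middle of its lid (the largest of the three control boxes). Lid 60 mm above the bench; a round collar 84 mm across stands on the lid up to 70 mm above the bench. Origin: centre of its underside, on the button's axis; z up
- stop_press (a joint): how far the mushroom head is pushed down, m: 0 = out (start), 0.0125 = fully in. A spring pushes it out with 3 to 6 N and the latch adds a few newtons on the way in: about 8 to 12 N presses it home. Pushed fully in and let go, it stays latched at about 0.011. Only an untwisted head (stop_twist near 0) latches
- stop_twist (a joint): turn of the head about its upright axis, rad, clockwise from above: 0 = rest (start), 0.9 = its stop. Turning the latched head takes 0.06 to 0.12 N m; past 0.45 to 0.65 the latch lets go and the head springs out (a finger leaning on the rib may hold it down till taken away). A spring turns the freed head back to 0; while latched, friction may hold a part turn
- stop_head: the mushroom head, black plastic: a round dish 64 mm across with one straight upright grip rib across its middle. The rib is 56 mm long, 12 mm thick and 22 mm high above the dish. Origin on the head's axis, z up; it sits 106 mm below the rib's top, 84 mm below the dish's top; its x axis runs along the rib, y across it. It goes down and turns with the head. Head out: rib top 106 mm and dish 84 mm above the bench; latched: 95 mm and 73 mm
- rib_cw: the two flanks of the rib that a clockwise turn is pushed on (+y side at the rib's +x end, -y side at its -x end). Same origin and axes as stop_head
- rib_ccw: the two opposite flanks of the rib (-y side at the +x end, +y side at the -x end). Same origin and axes as stop_head
- stop_top (a point): centre of the top of the rib, on the head's axis; moves with the head
- rib_end1 (a point): point on the rib's +y flank, 22 mm from the axis towards the rib's +x end, 8 mm below the rib's top; pushing it towards -y of the head turns the head clockwise. Axes as stop_head
- rib_end2 (a point): point on the rib's -y flank, 22 mm from the axis towards the rib's -x end, 8 mm below the rib's top; pushing it towards +y of the head turns the head clockwise. Axes as stop_head
- start_mid (a point): top centre of the small round start button, 26 mm across, 68 mm above the bench on a grey box 80 x 80 x 50 mm high; leave alone
- start_button (a joint): how far the start button is pressed, m: 0 = out, 0.006 = fully in
- speed_mid (a point): top centre of the small speed dial (40 mm across, with a bar grip), 94 mm above the bench, on a grey box 80 x 80 x 50 mm high; leave alone
- speed_dial (a joint): turn of the speed dial, rad clockwise from above, 0 to 4.5
- carving_blank: loose half-carved wooden blank, 110 x 75 x 46 mm high; leave alone. Origin: centre of its underside
- offcut: loose wooden offcut 50 x 150 x 40 mm high; leave alone. Origin: centre of its underside
- sanding_block: loose cork sanding block 60 x 100 x 28 mm high; leave alone. Origin: centre of its underside
- chisel: loose chisel with a dark wooden handle, 200 mm long, lying flat (under 40 mm high); leave alone. Origin near its middle, x axis along it
- glue: loose upright closed glue bottle, 56 mm across, 130 mm high; leave alone. Origin: centre of its underside
- wax_tin: loose round wax tin, 80 mm across, 50 mm high; leave alone. Origin: centre of its underside
- mallet: loose wooden mallet, 260 mm long, lying flat (under 60 mm high); leave alone. Origin near its middle, x axis along it
- dowel_stub: loose stub of wooden dowel standing upright among the control boxes, 30 mm across, 35 mm high; leave alone. Origin: centre of its underside
There are look-alikes about, which are no part of the job. Leave any purple or yellow look-alike of the stop_station alone.

How it is judged:
On the way, in this order (a step that is already met when the one before it is completed fails the run):
1. the mushroom head is latched in (more than 9 mm down) with the fingers off it for 0.2 s (value of joint stop_press above 0.009 m and contact force between the fingers and stop_head below 0.3 N), for 0.2 s.
2. the head has been twisted clockwise past 0.35 rad (value of joint stop_twist above 0.35 rad).
At the end, for the whole second after the job is handed in: The mushroom head is out again (less than 1.5 mm down) and turned back to rest (less than 0.1 rad), after it was latched in with the fingers off and then twisted clockwise (value of joint stop_press below 0.0015 m and value of joint stop_twist below 0.1 rad); the robot touches nothing.
It fails at once if the rib is pinched: both its clockwise and its counter-clockwise flanks are pressed by the fingers at once (more than 1 N each) (contact force between the fingers and rib_cw above 1 N and contact force between the fingers and rib_ccw above 1 N).
It fails at once if the start button is pressed (more than 2 mm) (value of joint start_button above 0.002 m).
It fails at once if the speed dial is knocked or turned (spinning faster than 0.3 rad/s) (velocity of joint speed_dial above 0.3 rad/s or velocity of joint speed_dial below -0.3 rad/s).
It fails at once if a loose thing on the bench is shifted or lifted by more than 15 mm (distance of any of carving_blank, offcut, sanding_block, chisel, glue, wax_tin, mallet, dowel_stub from where it was at the start of the episode above 0.015 m).
It also fails if it takes over 45 s, if anything falls off the work surface, if the arm or the gripper's body presses on something with over 40 N, if the wrist force passes 120 N, or if a joint passes its speed limit or range.

## Working session

There is one attempt and no reset: what is moved stays moved. The work goes in short steps, Python scripts to look and compute and a tool call to move; the robot and the scene stay as the last step left them, time stands still between calls to the robot, and variables do not carry over. Pictures are saved under pics/ and viewed, and the job is handed in when it is done.

Besides the shell and the picture viewer there is one more tool, called after "Request:" as name(argument=value, ...), one argument or row to a line, values as JSON. apply_moves: Moves the arm, as the interface text tells. Its arguments: {"type":"object","properties":{"steps":{"type":"array","items":{"type":"object","properties":{"tx":{"type":"number"},"ty":{"type":"number"},"tz":{"type":"number"},"ax":{"type":"number"},"ay":{"type":"number"},"az":{"type":"number"}}}},"fingers":{"type":"number"}},"required":["steps"]}

```bash
mkdir -p pics
python3 - <<'E'
from rig import arm
import cv2,numpy as np
o=arm.get_obs()
for k,v in o.items(): print(k,np.round(v,4))
for n in("scene","side","wrist"):
    c=arm.get_calibration(n); print(n,np.round(c["K"],1).tolist(),np.round(c["view"],4).tolist(),[k for k in c])
    cv2.imwrite(f"pics/{n}0.png",arm.camera(n)[:,:,::-1])
E
```

```text
time 0.0
joint_positions [ 1.2145  0.418  -0.0103  1.6142  0.0047  1.1107 -0.053 ]
qvel [ 0.0011 -0.0005 -0.0013  0.0006 -0.0012  0.0023 -0.0001]
joint_efforts [ 2.40000e-03 -8.64438e+01  6.79900e-01 -4.34904e+01  1.91000e-02
  7.10000e-03 -0.00000e+00]
eef_pos [ 0.1934 -0.594   0.2307]
ee_rot [ 0.1108 -0.111   0.6988 -0.6979]
force [-0.3193 -0.0587  0.407 ]
wrist_torque [-0.0387 -0.0498 -0.0101]
finger_gap 0.0855
scene [[439.7, 0.0, 325.9], [0.0, 439.7, 195.6], [0.0, 0.0, 1.0]] [[0.68, 0.7332, 0.0035, -0.2472], [-0.6077, 0.561, 0.5621, 0.3125], [0.4101, -0.3844, 0.8271, -1.7324], [0.0, 0.0, 0.0, 1.0]] ['K', 'view']
side [[425.9, 0.0, 322.3], [0.0, 425.9, 195.0], [0.0, 0.0, 1.0]] [[-0.9998, -0.0162, -0.0148, 0.4615], [-0.001, -0.6415, 0.7671, -0.1518], [-0.0219, 0.7669, 0.6414, -1.0525], [0.0, 0.0, 0.0, 1.0]] ['K', 'view']
wrist [[350.8, 0.0, 317.6], [0.0, 350.8, 196.6], [0.0, 0.0, 1.0]] [[0.3097, -0.9508, -0.0021, -0.624], [0.9156, 0.2988, -0.2692, 0.0357], [0.2566, 0.0815, 0.9631, -0.3783], [0.0, 0.0, 0.0, 1.0]] ['K', 'view']
```

View pics/scene0.png

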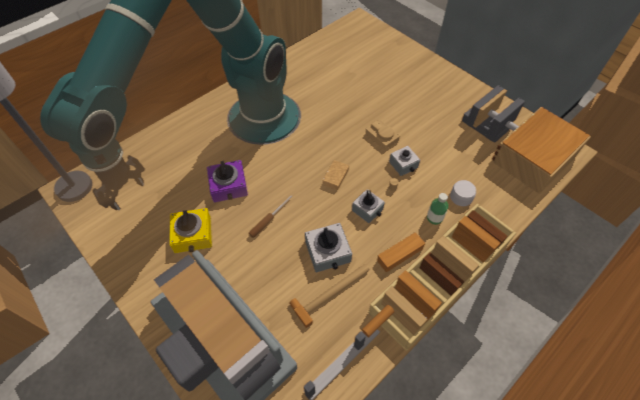

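View pics/side0.png

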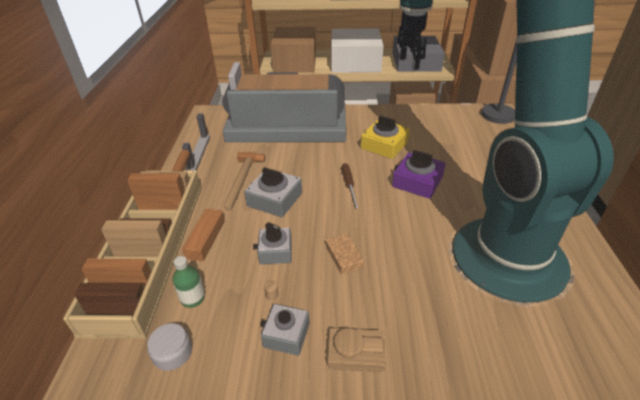

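View pics/wrist0.png

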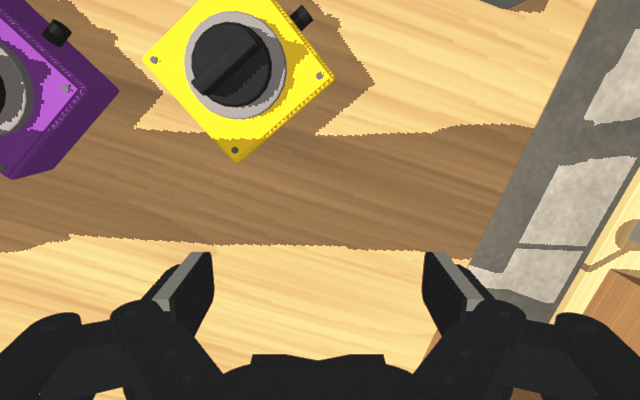

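The scene view shows the grey stop station at about (328,247) and the side view shows it at (273,187). The speed dial is at (368,203) and the start button at (404,158) in the scene view. I'll zoom in on the station.

```bash
cat > h.py <<'E'
import numpy as np,cv2
def ray(c,u,v):
    K=np.array(c["K"]);V=np.array(c["view"]);d=np.array([(u-K[0,2])/K[0,0],-(v-K[1,2])/K[1,1],-1.])
    R=V[:3,:3];return -R.T@V[:3,3],R.T@d
def plane(c,u,v,z):
    o,d=ray(c,u,v);return o+d*(z-o[2])/d[2]
def tri(obs):
    A=np.zeros((3,3));b=np.zeros(3);L=[]
    for c,u,v in obs:
        o,d=ray(c,u,v);d=d/np.linalg.norm(d);P=np.eye(3)-np.outer(d,d);A+=P;b+=P@o;L.append((o,P))
    x=np.linalg.solve(A,b);return x,[np.linalg.norm(P@(x-o)) for o,P in L]
def proj(c,p):
    K=np.array(c["K"]);V=np.array(c["view"]);q=V[:3,:3]@p+V[:3,3];return K[0,0]*q[0]/-q[2]+K[0,2],K[1,1]*-q[1]/-q[2]+K[1,2]
E
python3 - <<'E'
import cv2,numpy as np
a=cv2.imread("pics/scene0.png")[205:290,285:375];b=cv2.imread("pics/side0.png")[155:225,230:320]
a=cv2.resize(a,None,fx=4.4,fy=4.4,interpolation=2);b=cv2.resize(b,None,fx=4.4,fy=4.4,interpolation=2)
h=max(a.shape[0],b.shape[0]);o=np.zeros((h,a.shape[1]+b.shape[1],3),np.uint8);o[:a.shape[0],:a.shape[1]]=a;o[:b.shape[0],a.shape[1]:]=b
cv2.imwrite("pics/z0.png",o)
E
```

```text
(no output)
```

View pics/z0.png

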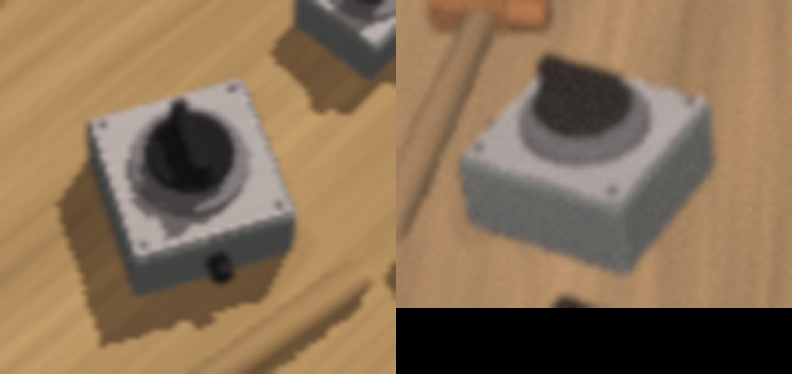

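Run:
```python
from rig import arm
from h import *
s=arm.get_calibration("scene");d=arm.get_calibration("side")
C=[plane(s,285+x/4.4,205+y/4.4,.06) for x,y in((90,122),(240,82),(295,210),(140,255))]
D=[plane(d,230+(x-396)/4.4,155+y/4.4,.06) for x,y in((463,157),(708,100),(628,200))]
print(np.round(C,3),np.round(np.mean(C,0),3));print(np.round(D,3))
print("side mid",np.round((D[0]+D[1])/2,3))
# corners across both views: match nearest
for n,c in enumerate(D):
    pass
for nm,u,v,z in(("mallet head",301,312,.05),("mallet end",367,270,.03),("dial",368,195,.094),("start",405,153,.068),("glue",441,197,.13),("wax",463,190,.05),("offcut",400,250,.04),("chisel h",255,228,.02),("chisel tip",289,200,.02),("yellow",187,228,.06),("purple",227,180,.06),("belt sander near",250,330,.1),("sander corner",190,258,.15),("dowel",393,185,.03),("sandblk",337,175,.028),("blank",381,132,.046),("lamp",80,180,.0),("rack",378,310,0.05)):
    print(nm,np.round(plane(s,u,v,z),3))
```

```text
[[ 0.534 -0.245  0.06 ]
 [ 0.582 -0.144  0.06 ]
 [ 0.681 -0.187  0.06 ]
 [ 0.634 -0.288  0.06 ]] [ 0.608 -0.216  0.06 ]
[[ 0.676 -0.185  0.06 ]
 [ 0.526 -0.242  0.06 ]
 [ 0.569 -0.143  0.06 ]]
side mid [ 0.601 -0.213  0.06 ]
mallet head [ 0.712 -0.419  0.05 ]
mallet end [ 0.744 -0.183  0.03 ]
dial [ 0.581 -0.018  0.094]
start [0.534 0.22  0.068]
glue [0.755 0.123 0.13 ]
wax [0.765 0.255 0.05 ]
offcut [ 0.769 -0.064  0.04 ]
chisel h [ 0.392 -0.34   0.02 ]
chisel tip [ 0.383 -0.189  0.02 ]
yellow [ 0.269 -0.507  0.06 ]
purple [ 0.201 -0.305  0.06 ]
belt sander near [ 0.673 -0.56   0.1  ]
sander corner [ 0.417 -0.565  0.15 ]
dowel [0.584 0.11  0.03 ]
sandblk [ 0.421 -0.001  0.028]
blank [0.397 0.246 0.046]
lamp [-0.194 -0.669  0.   ]
rack [ 0.856 -0.256  0.05 ]
```

Request:
apply_moves(
  steps=[
    {"tz":30},
    {"tz":30,"tx":5,"ty":5},
    {"tx":20,"ty":18,"tz":10},
    {"tx":28,"ty":26},
    {"tx":28,"ty":26},
    {"tx":28,"ty":26},
    {"tx":28,"ty":26},
    {"tx":28,"ty":26},
    {"tx":28,"ty":26},
    {"tx":28,"ty":26},
  ],
  fingers=0,
)

```text
schema error: expected keys tx, ty, tz, ax, ay, az
```

Request:
apply_moves(
  steps=[
    {"tx":0,"ty":0,"tz":30,"ax":0,"ay":0,"az":0},
    {"tx":5,"ty":5,"tz":30,"ax":0,"ay":0,"az":0},
    {"tx":20,"ty":18,"tz":10,"ax":0,"ay":0,"az":0},
    {"tx":28,"ty":26,"tz":0,"ax":0,"ay":0,"az":0},
    {"tx":28,"ty":26,"tz":0,"ax":0,"ay":0,"az":0},
    {"tx":28,"ty":26,"tz":0,"ax":0,"ay":0,"az":0},
    {"tx":28,"ty":26,"tz":0,"ax":0,"ay":0,"az":0},
    {"tx":28,"ty":26,"tz":0,"ax":0,"ay":0,"az":0},
    {"tx":28,"ty":26,"tz":0,"ax":0,"ay":0,"az":0},
    {"tx":28,"ty":26,"tz":0,"ax":0,"ay":0,"az":0},
  ],
  fingers=0,
)

```text
time: 0.98
eef_pos: [0.4155, -0.3877, 0.3013]
ee_rot: [0.111, -0.111, 0.698, -0.698]
force: [0.6, 0.5, -0.2]
finger_gap: 0.0004
```

Request:
apply_moves(
  steps=[
    {"tx":28,"ty":26,"tz":0,"ax":0,"ay":0,"az":0},
    {"tx":28,"ty":26,"tz":0,"ax":0,"ay":0,"az":0},
    {"tx":20,"ty":18,"tz":0,"ax":0,"ay":0,"az":0},
    {"tx":0,"ty":0,"tz":0,"ax":0,"ay":0,"az":0},
  ],
)

```text
time: 1.32
eef_pos: [0.4945, -0.314, 0.301]
ee_rot: [0.114, -0.113, 0.699, -0.697]
force: [0.8, 0.7, 0.7]
finger_gap: -0.0003
```

```bash
cat > look.py <<'E'
import sys,pickle
from rig import arm
from h import *
from scipy.spatial.transform import Rotation as R
n=sys.argv[1];w=sys.argv[2:] or ["wrist"]
o=arm.get_obs();q=o["ee_rot"];M=R.from_quat([q[1],q[2],q[3],q[0]]).as_matrix()
print(round(o["time"],2),np.round(o["eef_pos"],4),np.round(o["force"],2),np.round(o["wrist_torque"],2),"toolz",np.round(M[:,2],3),"tooly",np.round(M[:,1],3))
for k in w:
    c=arm.get_calibration(k);im=arm.camera(k)[:,:,::-1];cv2.imwrite(f"pics/{n}_{k}.png",im);pickle.dump(c,open(f"pics/{n}_{k}.pkl","wb"))
E
python3 look.py a
```

```text
1.32 [ 0.4945 -0.314   0.301 ] [0.8  0.69 0.65] [ 0.   -0.03  0.03] toolz [ 0.317 -0.949 -0.002] tooly [ 0.001  0.002 -1.   ]
```

View pics/a_wrist.png

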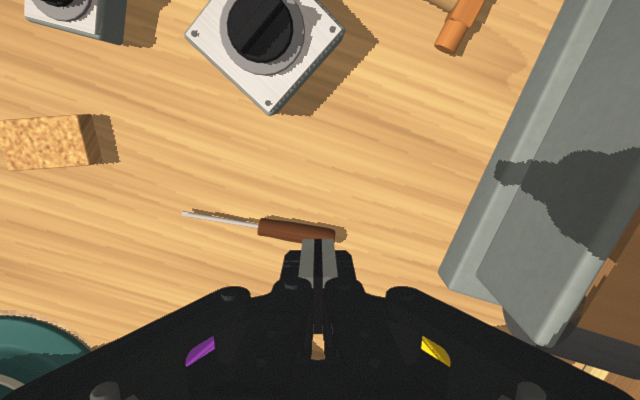

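The grey station's head is at about (263,25), partly cut off at the top edge, with the rib running diagonally. The shut fingers are at (318,245). I'll move closer for a full view.

Request:
apply_moves(
  steps=[
    {"tx":20,"ty":22,"tz":0,"ax":0,"ay":0,"az":0},
    {"tx":20,"ty":22,"tz":0,"ax":0,"ay":0,"az":0},
    {"tx":0,"ty":0,"tz":0,"ax":0,"ay":0,"az":0},
  ],
)

```text
time: 1.62
eef_pos: [0.5331, -0.2711, 0.3011]
ee_rot: [0.113, -0.112, 0.699, -0.697]
force: [1.1, 0.9, 0.4]
finger_gap: -0.0003
```

```bash
python3 look.py b
```

```text
1.62 [ 0.5331 -0.2711  0.3011] [1.14 0.94 0.42] [ 0.04 -0.02  0.04] toolz [ 0.314 -0.949 -0.002] tooly [ 0.001  0.002 -1.   ]
```

View pics/b_wrist.png

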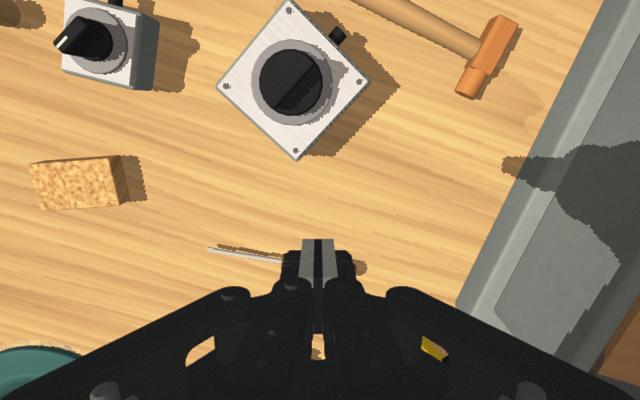

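Run:
```python
import cv2,numpy as np
a=cv2.imread("pics/b_wrist.png")[0:170,205:385]
a=cv2.convertScaleAbs(a,alpha=1.8,beta=10)
cv2.imwrite("pics/b_z.png",cv2.resize(a,None,fx=3.4,fy=3.4,interpolation=cv2.INTER_CUBIC))
```

```text
(no output)
```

View pics/b_z.png

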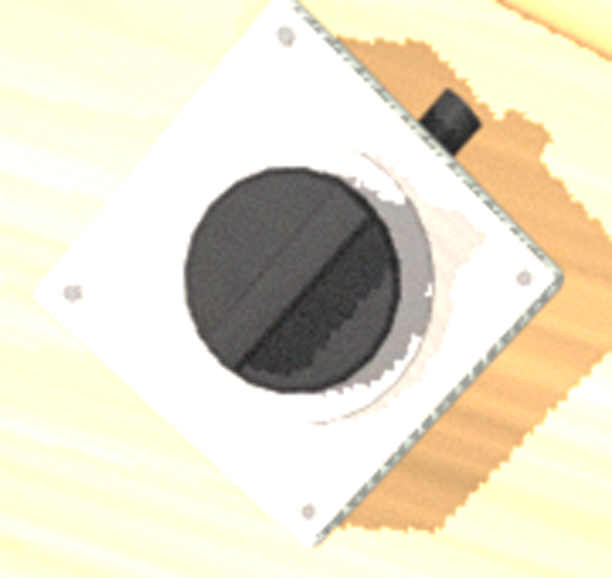

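Run:
```python
from h import *
import pickle
from rig import arm
c=pickle.load(open("pics/b_wrist.pkl","rb"));s=arm.get_calibration("scene");d=arm.get_calibration("side")
f=lambda x,y:(205+x/3.4-.3,y/3.4-.3)
sc=[plane(c,*f(*p),.06) for p in((286,36),(73,293),(308,512),(524,278))]
print("screws mean",np.mean(sc,0))
for h in(.084,):print("dish",plane(c,*f(292,280),h))
e=[plane(c,*f(*p),.106) for p in((240,370),(370,220),(207,335),(325,198))];print(np.round(e,4),np.mean(e,0))
for i,j in((0,1),(2,3)):
    v=e[j]-e[i];print("rib angle",np.degrees(np.arctan2(v[1],v[0])),np.linalg.norm(v))
for i in range(4):
    v=sc[(i+1)%4]-sc[i];print("lid edge",np.degrees(np.arctan2(v[1],v[0])),np.linalg.norm(v))
# triangulate screws w/ scene zoom
sp=lambda x,y:(285+x/4.4-.4,205+y/4.4-.4)
S=[(102,127),(237,90),(278,205),(146,243)]
for p in((286,36),(73,293),(308,512),(524,278)):
    P=plane(c,*f(*p),.06);q=min(S,key=lambda t:np.linalg.norm(plane(s,*sp(*t),.06)-P))
    print("tri",np.round(tri([(c,*f(*p)),(s,*sp(*q))]),4) if 0 else tri([(c,*f(*p)),(s,*sp(*q))]))
print("rib scene dir",[plane(s,*sp(*t),.106) for t in((178,103),(200,180))])
```

```text
screws mean [ 0.60304514 -0.21934561  0.06      ]
dish [ 0.60366441 -0.21922461  0.084     ]
[[ 0.5763 -0.2145  0.106 ]
 [ 0.6243 -0.2363  0.106 ]
 [ 0.5824 -0.2033  0.106 ]
 [ 0.6257 -0.2233  0.106 ]] [ 0.60216969 -0.21936665  0.106     ]
rib angle -24.475944701519122 0.05267190717600504
rib angle -24.746058224639913 0.047732209214874005
lid edge 155.11726107145722 0.09774303269342052
lid edge -115.14154874873833 0.09773811738395163
lid edge -24.875390689926938 0.09819050446356657
lid edge 65.12076785790242 0.09772452741605994
tri (array([ 0.66857744, -0.19448974,  0.06029689]), [np.float64(0.0012908085941605585), np.float64(0.0012908085941605607)])
tri (array([ 0.58023085, -0.15058096,  0.05424652]), [np.float64(0.0026704459146320845), np.float64(0.0026704459146320095)])
tri (array([ 0.53878453, -0.24198607,  0.05866911]), [np.float64(0.0014903206031829854), np.float64(0.0014903206031830181)])
tri (array([ 0.62822101, -0.28222773,  0.06361825]), [np.float64(0.0023404353335641542), np.float64(0.0023404353335643533)])
rib scene dir [array([ 0.58211186, -0.20686789,  0.106     ]), array([ 0.6355901 , -0.23632082,  0.106     ])]
```

Request:
apply_moves(
  steps=[
    {"tx":10,"ty":7,"tz":0,"ax":0,"ay":0,"az":0.117},
    {"tx":10,"ty":7,"tz":-10,"ax":0,"ay":0,"az":0.117},
    {"tx":10,"ty":8,"tz":-20,"ax":0,"ay":0,"az":0.117},
    {"tx":10,"ty":8,"tz":-20,"ax":0,"ay":0,"az":0.117},
    {"tx":10,"ty":7,"tz":-20,"ax":0,"ay":0,"az":0.117},
    {"tx":10,"ty":7,"tz":-20,"ax":0,"ay":0,"az":0.117},
    {"tx":10,"ty":7,"tz":-20,"ax":0,"ay":0,"az":0.117},
    {"tx":0,"ty":0,"tz":-20,"ax":0,"ay":0,"az":0},
    {"tx":0,"ty":0,"tz":-20,"ax":0,"ay":0,"az":0},
    {"tx":0,"ty":0,"tz":0,"ax":0,"ay":0,"az":0},
  ],
)

```text
time: 2.5
eef_pos: [0.5979, -0.2253, 0.1472]
ee_rot: [0.378, -0.381, 0.598, -0.595]
force: [-0.6, -0.5, -1.0]
finger_gap: 0.0003
```

```bash
python3 look.py c wrist scene side
python3 - <<'E'
import cv2,numpy as np
a=cv2.imread("pics/c_scene.png")[170:290,265:395];b=cv2.imread("pics/c_side.png")[105:225,210:340]
cv2.imwrite("pics/c_z.png",cv2.convertScaleAbs(cv2.resize(np.hstack([a,b]),None,fx=3,fy=3,interpolation=2),alpha=1.5,beta=10))
E
```

```text
2.5 [ 0.5979 -0.2253  0.1472] [-0.57 -0.45 -0.99] [-0.01  0.01 -0.01] toolz [ 0.905 -0.424 -0.006] tooly [-0.006  0.001 -1.   ]
```

View pics/c_wrist.png

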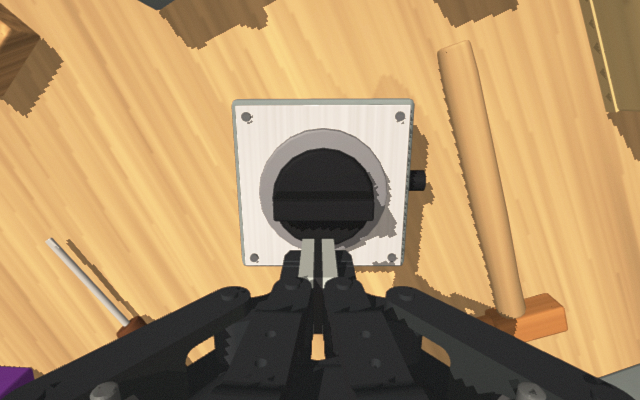

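View pics/c_z.png

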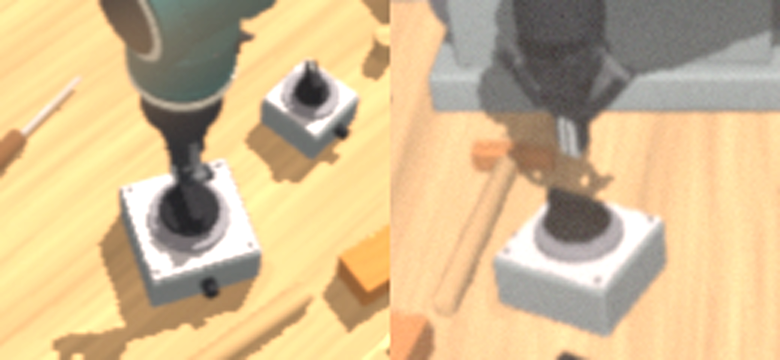

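Run:
```python
from h import *
import pickle
c=pickle.load(open("pics/c_wrist.pkl","rb"))
sc=[plane(c,*p,.06) for p in((246,117),(400,116),(254,258),(392,258))];print(np.mean(sc,0))
b=pickle.load(open("pics/b_wrist.pkl","rb"));f=lambda x,y:(205+x/3.4-.3,y/3.4-.3)
for p,q in (((286,36),(400,116)),((73,293),(246,117)),((308,512),(254,258)),((524,278),(392,258))): print(tri([(b,*f(*p)),(c,*q)]))
for z in(.1,.106):print(plane(c,274,221,z),plane(c,373,221,z), np.linalg.norm(plane(c,274,221,z)-plane(c,373,221,z)))
P=np.array([.5979,-.2253,.1472]);print("tcp proj",proj(c,P),"axis top proj",proj(c,np.array([.603,-.2193,.106])))
a=cv2.imread("pics/c_wrist.png")[90:290,220:430];cv2.imwrite("pics/c_zw.png",cv2.convertScaleAbs(cv2.resize(a,None,fx=2.9,fy=2.9,interpolation=2),alpha=2.2,beta=10))
```

```text
[ 0.60329649 -0.21947626  0.06      ]
(array([ 0.66851645, -0.19546468,  0.05889199]), [np.float64(0.00026728915914980107), np.float64(0.00026728915914986205)])
(array([ 0.57928805, -0.1542506 ,  0.05914542]), [np.float64(5.3882572523282604e-05), np.float64(5.388257252333364e-05)])
(array([ 0.53810419, -0.24308181,  0.06073834]), [np.float64(0.00016922431418322484), np.float64(0.00016922431418323308)])
(array([ 0.62701925, -0.28420373,  0.06125323]), [np.float64(0.00019308635172946646), np.float64(0.0001930863517292402)])
[ 0.574719  -0.2139308  0.1      ] [ 0.62595178 -0.23779804  0.1       ] 0.05651940667283599
[ 0.57637862 -0.2123437   0.106     ] [ 0.6259859  -0.23545369  0.106     ] 0.05472616608104069
tcp proj (np.float64(318.9408843317267), np.float64(258.07241260595913)) axis top proj (np.float64(322.935585267372), np.float64(212.51140354931607))
```

View pics/c_zw.png

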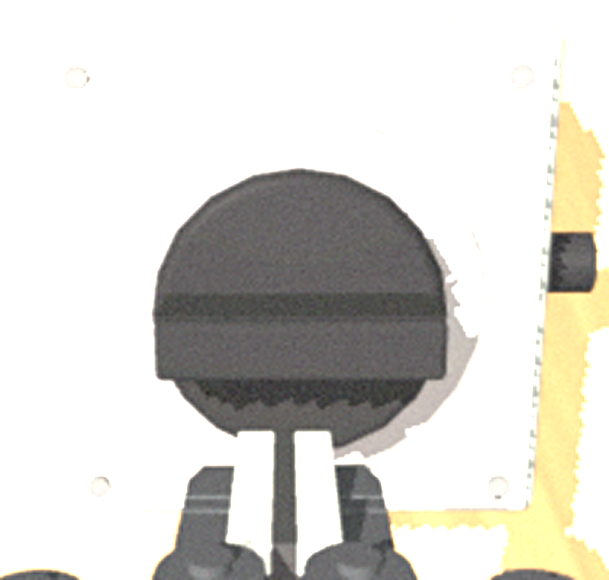

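Request:
apply_moves(
  steps=[
    {"tx":5,"ty":6,"tz":0,"ax":0,"ay":0,"az":0},
    {"tx":0,"ty":0,"tz":-15,"ax":0,"ay":0,"az":0},
    {"tx":0,"ty":0,"tz":-15,"ax":0,"ay":0,"az":0},
    {"tx":0,"ty":0,"tz":0,"ax":0,"ay":0,"az":0},
  ],
)

```text
time: 2.98
eef_pos: [0.6051, -0.2178, 0.1201]
ee_rot: [0.379, -0.38, 0.597, -0.596]
force: [-0.3, -1.0, -1.0]
finger_gap: -0.0003
```

Request:
apply_moves(
  steps=[
    {"tx":-1,"ty":-1,"tz":-6,"ax":0,"ay":0,"az":0},
    {"tx":0,"ty":0,"tz":-5,"ax":0,"ay":0,"az":0},
    {"tx":0,"ty":0,"tz":-4,"ax":0,"ay":0,"az":0},
    {"tx":0,"ty":0,"tz":-4,"ax":0,"ay":0,"az":0},
    {"tx":0,"ty":0,"tz":0,"ax":0,"ay":0,"az":0},
  ],
)

```text
time: 3.4
eef_pos: [0.6048, -0.2194, 0.1024]
ee_rot: [-0.38, 0.38, -0.596, 0.597]
force: [0.2, -0.4, 4.4]
finger_gap: 0.0002
```

In contact, with a force of 4.4 N. I'll keep pressing.

Request:
apply_moves(
  steps=[
    {"tx":0,"ty":0,"tz":-3,"ax":0,"ay":0,"az":0},
    {"tx":0,"ty":0,"tz":-3,"ax":0,"ay":0,"az":0},
    {"tx":0,"ty":0,"tz":-3,"ax":0,"ay":0,"az":0},
    {"tx":0,"ty":0,"tz":-1,"ax":0,"ay":0,"az":0},
    {"tx":0,"ty":0,"tz":0,"ax":0,"ay":0,"az":0},
  ],
)

```text
time: 3.82
eef_pos: [0.6055, -0.2196, 0.0935]
ee_rot: [-0.38, 0.379, -0.596, 0.597]
force: [-1.6, 0.2, 9.8]
finger_gap: 0.0003
```

Request:
apply_moves(
  steps=[
    {"tx":0,"ty":0,"tz":-2,"ax":0,"ay":0,"az":0},
    {"tx":0,"ty":0,"tz":-1,"ax":0,"ay":0,"az":0},
    {"tx":0,"ty":0,"tz":0,"ax":0,"ay":0,"az":0},
  ],
)

```text
time: 4.07
eef_pos: [0.6065, -0.2199, 0.093]
ee_rot: [-0.381, 0.379, -0.595, 0.598]
force: [-9.8, 1.5, 41.3]
finger_gap: 0.0001
```

Force jumped to 41 N, so the head is bottomed out. I'll lift off.

Request:
apply_moves(
  steps=[
    {"tx":0,"ty":0,"tz":5,"ax":0,"ay":0,"az":0},
    {"tx":0,"ty":0,"tz":10,"ax":0,"ay":0,"az":0},
    {"tx":0,"ty":0,"tz":15,"ax":0,"ay":0,"az":0},
    {"tx":0,"ty":0,"tz":15,"ax":0,"ay":0,"az":0},
    {"tx":0,"ty":0,"tz":0,"ax":0,"ay":0,"az":0},
    {"tx":0,"ty":0,"tz":0,"ax":0,"ay":0,"az":0},
    {"tx":0,"ty":0,"tz":0,"ax":0,"ay":0,"az":0},
    {"tx":0,"ty":0,"tz":0,"ax":0,"ay":0,"az":0},
  ],
)

```text
time: 4.73
eef_pos: [0.6041, -0.2192, 0.1336]
ee_rot: [0.379, -0.38, 0.597, -0.596]
force: [-0.4, 0.6, 0.3]
finger_gap: 0.0
```

```bash
python3 look.py d wrist
python3 - <<'E'
import cv2
a=cv2.imread("pics/d_wrist.png")[80:290,200:430];cv2.imwrite("pics/d_z.png",cv2.convertScaleAbs(cv2.resize(a,None,fx=2.8,fy=2.8,interpolation=2),alpha=2,beta=10))
E
```

```text
4.73 [ 0.6041 -0.2192  0.1336] [-0.42  0.62  0.34] [ 0.04 -0.01  0.03] toolz [ 0.906 -0.423 -0.001] tooly [-0.001  0.    -1.   ]
```

View pics/d_z.png

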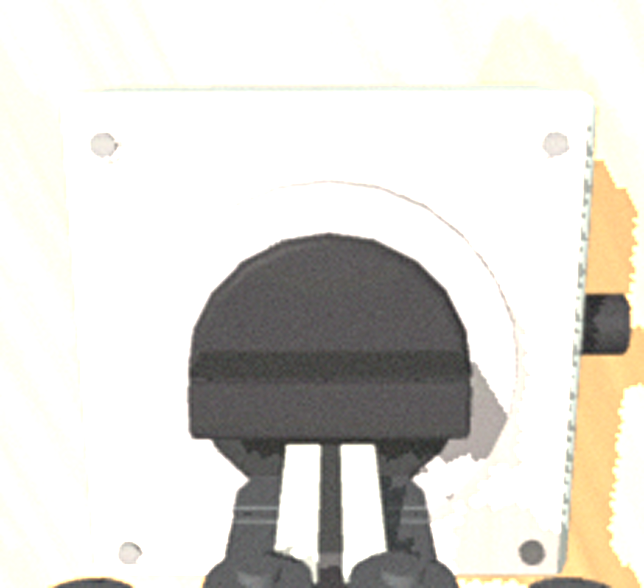

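Rib length on screen is about 100 px, against about 106 px expected if it had sprung out. So it is roughly 11 mm down and latched, with no contact on the fingers. Next I'll go to the rib's near end, on the clockwise flank.

Request:
apply_moves(
  steps=[
    {"tx":-16,"ty":-10,"tz":0,"ax":0,"ay":0,"az":0},
    {"tx":-16,"ty":-9,"tz":0,"ax":0,"ay":0,"az":0},
    {"tx":0,"ty":0,"tz":0,"ax":0,"ay":0,"az":0},
    {"tx":0,"ty":0,"tz":-15,"ax":0,"ay":0,"az":0},
    {"tx":0,"ty":0,"tz":-15,"ax":0,"ay":0,"az":0},
    {"tx":0,"ty":0,"tz":-10,"ax":0,"ay":0,"az":0},
    {"tx":0,"ty":0,"tz":-8,"ax":0,"ay":0,"az":0},
    {"tx":0,"ty":0,"tz":0,"ax":0,"ay":0,"az":0},
  ],
)

```text
time: 5.45
eef_pos: [0.5718, -0.2378, 0.0845]
ee_rot: [0.379, -0.38, 0.597, -0.596]
force: [-0.7, -0.1, -0.7]
finger_gap: -0.0003
```

```bash
python3 look.py e wrist side
python3 - <<'E'
import cv2,numpy as np
a=cv2.imread("pics/e_wrist.png")[60:260,220:430];b=cv2.resize(cv2.imread("pics/e_side.png")[140:210,230:320],None,fx=2.2,fy=2.86)
b=cv2.resize(b,(200,200));cv2.imwrite("pics/e_z.png",cv2.convertScaleAbs(cv2.resize(np.hstack([a,b]),None,fx=1.9,fy=1.9,interpolation=2),alpha=2,beta=10))
E
```

```text
5.45 [ 0.5718 -0.2378  0.0845] [-0.72 -0.06 -0.66] [-0.01 -0.01  0.03] toolz [ 0.906 -0.423 -0.003] tooly [-0.002  0.001 -1.   ]
```

View pics/e_z.png

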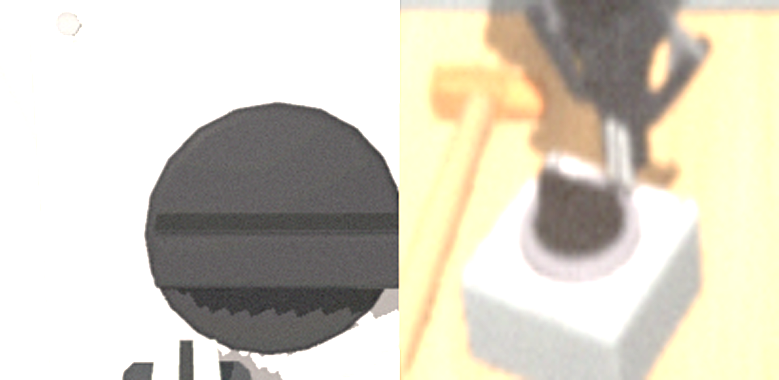

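Request:
apply_moves(
  steps=[
    {"tx":2,"ty":4,"tz":0.5,"ax":0,"ay":0,"az":0},
    {"tx":2,"ty":4,"tz":0.5,"ax":0,"ay":0,"az":0},
    {"tx":1,"ty":2,"tz":0,"ax":0,"ay":0,"az":0},
    {"tx":1,"ty":1.5,"tz":0,"ax":0,"ay":0,"az":0},
    {"tx":0,"ty":0,"tz":0,"ax":0,"ay":0,"az":0},
  ],
)

```text
time: 5.97
eef_pos: [0.5789, -0.2263, 0.0875]
ee_rot: [-0.38, 0.38, -0.596, 0.596]
force: [0.1, -0.2, 1.2]
finger_gap: -0.0003
```

Request:
apply_moves(
  steps=[
    {"tx":-0.6,"ty":2.6,"tz":-1,"ax":0,"ay":0,"az":-0.1},
    {"tx":-0.3,"ty":2.6,"tz":-0.5,"ax":0,"ay":0,"az":-0.1},
    {"tx":0,"ty":2.6,"tz":0,"ax":0,"ay":0,"az":-0.1},
    {"tx":0,"ty":0,"tz":0,"ax":0,"ay":0,"az":0},
  ],
)

```text
time: 6.3
eef_pos: [0.5775, -0.2189, 0.0859]
ee_rot: [-0.285, 0.285, -0.647, 0.647]
force: [-1.4, -1.0, 1.1]
finger_gap: -0.0001
```

Request:
apply_moves(
  steps=[
    {"tx":0.2,"ty":2.6,"tz":0,"ax":0,"ay":0,"az":-0.1},
    {"tx":0.5,"ty":2.6,"tz":0,"ax":0,"ay":0,"az":-0.1},
    {"tx":0,"ty":0,"tz":0,"ax":0,"ay":0,"az":0},
  ],
)

```text
time: 6.55
eef_pos: [0.5784, -0.2135, 0.0859]
ee_rot: [-0.22, 0.22, -0.672, 0.672]
force: [-1.9, -0.3, 1.0]
finger_gap: 0.0
```

```bash
python3 look.py f wrist
python3 - <<'E'
import cv2,numpy as np
a=cv2.imread("pics/f_wrist.png")[40:260,200:430];cv2.imwrite("pics/f_z.png",cv2.convertScaleAbs(cv2.resize(a,None,fx=2.6,fy=2.6,interpolation=2),alpha=2,beta=10))
E
```

```text
6.55 [ 0.5784 -0.2135  0.0859] [-1.95 -0.34  1.03] [-0.22  0.37  0.02] toolz [ 0.591 -0.807 -0.   ] tooly [-0. -0. -1.]
```

View pics/f_z.png

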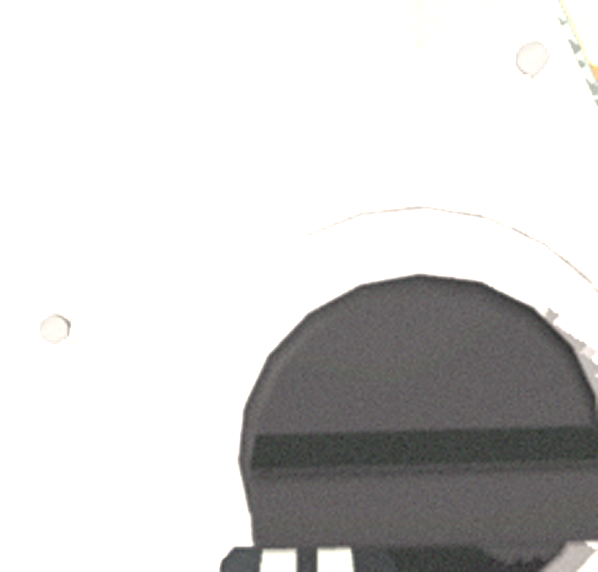

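The rib follows the finger, turned about 0.48 rad and parallel to it. I'll continue.

Request:
apply_moves(
  steps=[
    {"tx":0.7,"ty":2.5,"tz":0,"ax":0,"ay":0,"az":-0.1},
    {"tx":1,"ty":2.4,"tz":0,"ax":0,"ay":0,"az":-0.1},
    {"tx":0.8,"ty":1.2,"tz":0,"ax":0,"ay":0,"az":-0.05},
    {"tx":0,"ty":0,"tz":0,"ax":0,"ay":0,"az":0},
  ],
)

```text
time: 6.93
eef_pos: [0.5807, -0.2076, 0.0857]
ee_rot: [0.136, -0.136, 0.694, -0.694]
force: [-2.1, 0.1, 0.9]
finger_gap: -0.0001
```

```bash
python3 look.py g wrist
python3 - <<'E'
import cv2,numpy as np
a=cv2.imread("pics/g_wrist.png")[40:260,200:430];cv2.imwrite("pics/g_z.png",cv2.convertScaleAbs(cv2.resize(a,None,fx=2.6,fy=2.6,interpolation=2),alpha=2,beta=10))
E
```

```text
6.93 [ 0.5807 -0.2076  0.0857] [-2.11  0.13  0.91] [-0.13  0.54  0.03] toolz [ 0.377 -0.926 -0.   ] tooly [-0.001  0.    -1.   ]
```

View pics/g_z.png

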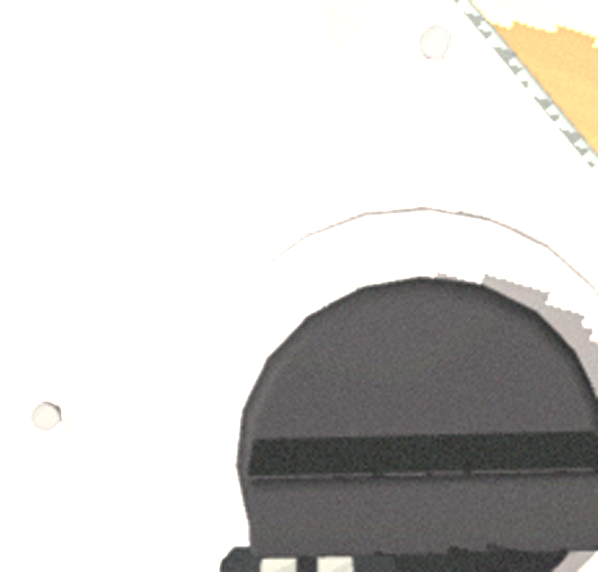

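Request:
apply_moves(
  steps=[
    {"tx":0.8,"ty":1.4,"tz":0,"ax":0,"ay":0,"az":-0.06},
    {"tx":0.5,"ty":0.8,"tz":0,"ax":0,"ay":0,"az":-0.03},
    {"tx":0,"ty":0,"tz":0,"ax":0,"ay":0,"az":0},
  ],
)

```text
time: 7.23
eef_pos: [0.5819, -0.2056, 0.0856]
ee_rot: [0.105, -0.105, 0.699, -0.699]
force: [-3.1, -1.1, -0.4]
finger_gap: 0.0
```

Request:
apply_moves(
  steps=[
    {"tx":-8,"ty":-6,"tz":0,"ax":0,"ay":0,"az":0},
    {"tx":-12,"ty":-12,"tz":1,"ax":0,"ay":0,"az":0},
    {"tx":-15,"ty":-15,"tz":2,"ax":0,"ay":0,"az":0},
    {"tx":-10,"ty":-10,"tz":10,"ax":0,"ay":0,"az":0},
    {"tx":-10,"ty":-5,"tz":30,"ax":0,"ay":0,"az":0},
    {"tx":0,"ty":0,"tz":30,"ax":0,"ay":0,"az":0},
    {"tx":0,"ty":0,"tz":30,"ax":0,"ay":0,"az":0},
    {"tx":0,"ty":0,"tz":20,"ax":0,"ay":0,"az":0},
    {"tx":0,"ty":0,"tz":0,"ax":0,"ay":0,"az":0},
  ],
)

```text
time: 7.98
eef_pos: [0.5283, -0.2549, 0.2133]
ee_rot: [-0.107, 0.103, -0.698, 0.701]
force: [-0.2, -0.2, -0.2]
finger_gap: 0.0001
```

```bash
python3 look.py i wrist side scene
python3 - <<'E'
import cv2,numpy as np
a=cv2.imread("pics/i_scene.png")[205:290,285:375];b=cv2.imread("pics/i_side.png")[155:225,230:320]
a=cv2.resize(a,None,fx=4.4,fy=4.4,interpolation=2);b=cv2.resize(b,None,fx=4.4,fy=4.4,interpolation=2)
h=max(a.shape[0],b.shape[0]);o=np.zeros((h,a.shape[1]+b.shape[1],3),np.uint8);o[:a.shape[0],:a.shape[1]]=a;o[:b.shape[0],a.shape[1]:]=b
cv2.imwrite("pics/i_z.png",o)
E
```

```text
7.98 [ 0.5283 -0.2549  0.2133] [-0.24 -0.22 -0.18] [-0.02 -0.03  0.01] toolz [ 0.293 -0.956  0.005] tooly [ 0.006 -0.003 -1.   ]
```

View pics/i_wrist.png

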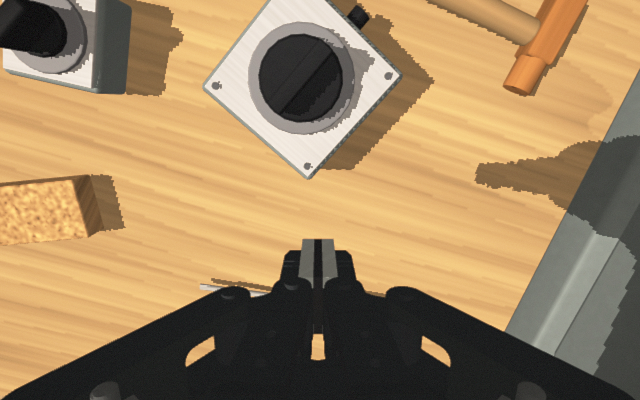

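View pics/i_z.png

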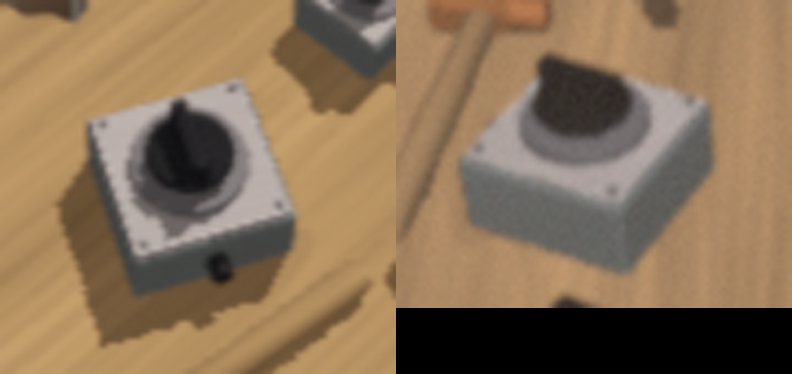

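The head looks the same as at the start, out and aligned. I'll confirm that with a pixel difference, then hand in.

Run:
```python
import cv2,numpy as np
for n,(y,x) in(("scene",(slice(222,258),slice(312,345))),("side",(slice(165,195),slice(255,292)))):
    d=cv2.absdiff(cv2.imread(f"pics/{n}0.png"),cv2.imread(f"pics/i_{n}.png"))[y,x].max(2);print(n,"head diff mean/max",d.mean(),d.max(),"px>40:",(d>40).sum())
e=cv2.absdiff(cv2.imread("pics/scene0.png"),cv2.imread("pics/i_scene.png")).max(2)
for nm,(u,v) in dict(mallet=(330,297),chisel=(268,217),dial=(368,203),start=(404,158),glue=(438,208),wax=(463,193),offcut=(401,251),dowel=(393,185),sandblk=(337,175),blank=(381,132)).items(): print(nm,(e[v-15:v+15,u-15:u+15]>40).sum(),end=" ")
from rig import arm
print(arm.get_obs()["time"]);print(arm.sign_off())
```

```text
scene head diff mean/max 2.8417508417508417 5 px>40: 0
side head diff mean/max 2.988288288288288 11 px>40: 0
mallet 0 chisel 0 dial 0 start 0 glue 0 wax 0 offcut 0 dowel 0 sandblk 0 blank 0 8.1333
the job is handed in; nothing more can be done
None
```

The stop test is done and handed in at 8.1 s. The stop latched, and after the clockwise twist the button sprang out and turned back to rest.

- **Press:** I pushed the mushroom button in with the shut fingertips until it bottomed at about 41 N. I then lifted clear for about half a second. The wrist view showed the rib about 11 mm down, so it had latched by itself.
- **Twist:** I pushed one rib flank clockwise with the shut fingers to about 0.8 rad, judged from the tool's turn. The other flank was never touched.
- **Release:** The head did not spring out while the finger was on the rib, only once it was taken away.

**Last checks:** The scene and side views of the head match the starting pictures, with no pixel differing by more than 11 grey levels. In the scene view, nothing changed around the mallet, chisel, speed dial, start button, glue, wax tin, offcut, dowel, sanding block or carving blank. The arm ended clear of everything, with wrist force around 0.2 N. The joint values themselves can't be read, so the latch depth and twist are image and pose estimates. No checks failed or disagreed.

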